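Key the spray turntable's wheel head home and latch it

TASK

The wheel head of the spraying turntable was put back on, but it is riding high on its keys. Turn it by its pins, without lifting it out or forcing it, until it drops fully home on the blue housing, then swing the red latch fully over its rim. Leave the paint can, spray can and brush alone.

Things in the scene. Friction and masses are not known exactly. Their poses are not given: they have to be found in the camera images.
- turntable: Blue drive housing, fixed, 200 mm (its x) by 260 mm (its y, from -160 to +100 mm), 75 mm high. Origin on the table under the spindle axis, z up.
- bore (a point): Centre of the round bore's mouth in the housing's top, 75 mm above the table. 48 mm down the bore is a ledge cut by two opposite keyways; their direction is hidden under the head and unrelated to the housing's yaw. The socket is locked: it does not turn.
- head: Loose aluminium wheel head, about 0.85 kg: disc 190 mm across, 12 mm thick, with three upright orange pins. Origin on its axis at the disc's underside, z up. It starts high, keys resting on the ledge, origin 87 mm above the table, and turns easily. When keys meet keyways it drops 12 mm by its own weight onto the housing (origin 75 mm above the table).
- head_top (a point): Centre of the disc's top face. Hidden below: a journal 44 mm across with 1.5 mm play in the bore and two opposite keys along the head's own x. Keys meet keyways every half turn, either way round; the start is at least 0.5 rad off. Once down, the keys have about 0.2 rad of play; pushing on meets a hard stop.
- pin0 (a point): Half-way up orange pin 0 of the head: upright, 16 mm across, 40 mm tall above the disc's top, 62 mm from the head's axis, at 0 degrees from the head's x axis (counter-clockwise from above). The pin's middle is 32 mm above the disc's underside. A push low on a pin turns the head most easily.
- pin1 (a point): Half-way up orange pin 1 of the head: upright, 16 mm across, 40 mm tall above the disc's top, 62 mm from the head's axis, at 120 degrees from the head's x axis (counter-clockwise from above). The pin's middle is 32 mm above the disc's underside. A push low on a pin turns the head most easily.
- pin2 (a point): Half-way up orange pin 2 of the head: upright, 16 mm across, 40 mm tall above the disc's top, 62 mm from the head's axis, at 240 degrees from the head's x axis (counter-clockwise from above). The pin's middle is 32 mm above the disc's underside. A push low on a pin turns the head most easily.
- latch (a joint): Red hold-down latch on a stiff vertical hinge at the housing's -y end; about 1.5 N at its knob moves it, it stays where left. 0 = open, arm along the housing's -x; grows clockwise from above; 1.57 = closed (stop), arm pointing at the head's axis over the rim. Arm 48 mm long, 8 mm thick, underside 91 mm above the table: clears the disc only when the head is home.
- latch_knob (a point): Half-way up the latch's black upright knob: 14 mm across, 36 mm tall, from 99 to 135 mm above the table, 38 mm from the hinge axis.
- latch_pivot (a point): On the latch's hinge axis, 99 mm above the table (top of the flat arm), at the housing's (0, -125 mm).
- paint_can: Bystander: red-labelled metal paint can, 84 mm across, 105 mm tall, origin at its foot.
- spray_can: Bystander: spray can with a yellow label and green cap, 60 mm across, 170 mm tall, origin at its foot.
- brush: Bystander: paint brush lying on the table, 200 mm long, origin under its middle.
Not all that is in view belongs to the job. Leave any pink or turquoise look-alike of the head alone.

How it is judged:
By the outcome, as a careful person would: the job done as asked, in the order asked, and still so for the second after the job is handed in, with the robot touching nothing.
It also fails if it takes over 58 s, if anything falls off the work surface, if the arm or the gripper's body presses on something with over 40 N, if the wrist force passes 120 N, or if a joint passes its speed limit or range.

ROBOT

A 6-joint arm with a two-finger parallel gripper is mounted at the origin on the work surface. World frame = base frame: x ahead of the robot, y to its left, z up, the work surface at z = 0. Lengths are in mm, angles in rad, forces in N, time in s.
With the tool pointing down it reaches from about 375 to 975 mm from the base axis. Payload 3.8 kg.
Tool frame: the origin (TCP) lies midway between the tips of the shut fingers; the grasp point (between the pads) lies 19 mm behind it; z points along the fingers, y is the line along which they close (so a half turn about z gives the same grasp; the last joint's range is limited). The gripper opens to 85 mm and grips with 20 to 120 N. Pads are 22 mm wide; open, the fingers measure 114 mm over their backs; the gripper's body (76 mm by 85 mm) begins 54 mm behind the grasp point. The pads swing forward as they close: fully open they stand 13 mm farther back than shut.
Start: joints at [1.267, 0.264, 1.604, -0, 1.274, -0.037], TCP at [177.959, 651.113, 204.48] pointing down, gripper open.
Joint ranges: [-2.63, 2.63], [-0.94, 2.18], [0.31, 2.57], [-1.31, 4.45], [0, 2.66], [-2.55, 2.55]. Speed limits (rad/s): [2.57, 2.57, 3.14, 3.14, 3.14, 3.14].

INTERFACE

Orientations are given as [roll, pitch, yaw] about the fixed x, y, z axes, in that order (R = Rz(yaw) Ry(pitch) Rx(roll)).
In Python, from plant import ctrl, vision, workorder gives the robot as it stands.
- The arm moves only by the tool servo_tool, never from a script. Its argument "plan" is a list of rows, each a list of 7 numbers: the opening, from 0 (shut) to 1 (fully open), then the shift along the tool's x, y, z in cm, then the turn, a rotation vector about the tool's x, y, z in degrees. A call has 1 to 12 rows; each row is the pose to reach, as a shift and turn from the pose commanded when the call began, along the tool's axes at that moment; what a row does not reach only later rows make up. A row lasts 1/12 s, in which the tool goes at most 41.7 mm and 7.16 degrees, less where a joint would pass 70% of its speed; a pose out of reach is approached as far as the arm can. A call with a gripper value outside its range is refused whole. The fingers move at their own pace and stop on an object; the grip force is fixed at half the most. Time passes only in rows, so rows that repeat a pose let the fingers close. It gives the time, the measured TCP pose, the force, the opening and the grip force at its end, in the units of the state.
- ctrl.state(): the state, without advancing time (a new reading comes with each control period).
- vision.capture(name): name is "scene" or "top" or "wrist"; returns a dict with "frame" (480x640x3 uint8, red, green, blue), "depth" (480x640 float32, mm along the optical axis (not along the pixel's ray), 0 where there is no reading), "mtx" (3x3 intrinsics, pixels), "eye" and "orientation" of the camera in the world; the wrist camera has in their place "tool_from_camera" (4x4, takes a point from camera to tool coordinates, whose origin is the TCP and whose axes are the flange's). Camera axes: x right, y down, z forward; pixel columns grow to the right and rows downward; lengths in mm; the calibration is good to about 2 mm. A picture is of the moment at which its call begins: read the wrist's pose just before it.
- workorder.close_job(): hands the job in; it is judged then, once.
The state is a dict: "t": time; "joint_pos": joint angles; "dq": joint speeds; "joint_torque": joint torques, N m; "ee_pos": TCP position; "orientation": TCP orientation; "wrist_force": force on the tool from outside, world axes, zero at the start; "moment": the same for the moment, N m; "grip_width": opening from 0.0 (shut) to 1.0 (fully open); "grip_force": force on a finger pad.
Only numpy, scipy, OpenCV 4.12 (cv2) and the standard library are available. Lean on these libraries where they do the work, as an engineer would, in place of code of your own. Each camera call takes 0.05 s, during which the arm holds its last target. There are 200 camera calls.

## Working session

There is one attempt and no reset: what is moved stays moved. The work goes in short steps, Python scripts to look and compute and a tool call to move; the robot and the scene stay as the last step left them, time stands still between calls to the robot, and variables do not carry over. Pictures are saved under pics/ and viewed, at most 13 in all, crops included, and the job is handed in when it is done.

Besides the shell and the picture viewer there is one more tool, called after "Emit:" as name(argument=value, ...) on one line, values as JSON. servo_tool: Moves the arm, as the interface text tells. Its arguments: {"type":"object","properties":{"plan":{"type":"array"}},"required":["plan"]}

```bash
mkdir -p pics; ls
python3 - <<'E'
from plant import ctrl,vision
import cv2,numpy as np,pickle
d={}
for n in("scene","top"):
    c=vision.capture(n);d[n]=c
    cv2.imwrite(f"pics/{n}0.png",c["frame"][:,:,::-1]);print(n,c["mtx"].tolist(),c["eye"],c["orientation"])
pickle.dump(d,open("c0.pkl","wb"));print(ctrl.state())
E
```

```text
pics
scene [[583.802411754001, 0.0, 317.47585509468576], [0.0, 583.802411754001, 229.76681216923882], [0.0, 0.0, 1.0]] [1244.09579333  358.24131612 1141.00132913] [-2.56033464 -0.00529112  2.06979701]
top [[487.86733547009425, 0.0, 308.866798654935], [0.0, 487.86733547009425, 242.55541886951312], [0.0, 0.0, 1.0]] [ 406.3790479    44.22000347 1070.55764734] [-2.92193965e+00  2.44865757e-04 -1.69660695e+00]
{'t': 0.1, 'joint_pos': array([ 1.26712039e+00,  2.64687733e-01,  1.60525104e+00,  7.27569409e-06,
        1.27368079e+00, -3.68914025e-02]), 'dq': array([-0.00165665, -0.00205054, -0.00479236, -0.0017701 ,  0.00167292,
        0.00066874]), 'joint_torque': array([ 3.19650071e-04, -5.16706324e+01, -3.68589735e+01, -4.59251154e-06,
        6.36198762e-03, -1.69038628e-05]), 'ee_pos': array([177.73112308, 650.44122606, 203.27253408]), 'orientation': array([-3.13956737e+00, -8.17066306e-05,  2.87480590e+00]), 'wrist_force': array([-0.2554622 ,  0.23935721, -0.17876777]), 'moment': array([0.00356087, 0.0051101 , 0.03070874]), 'grip_force': 0.0, 'grip_width': 1.000553729455956}
```

View pics/top0.png

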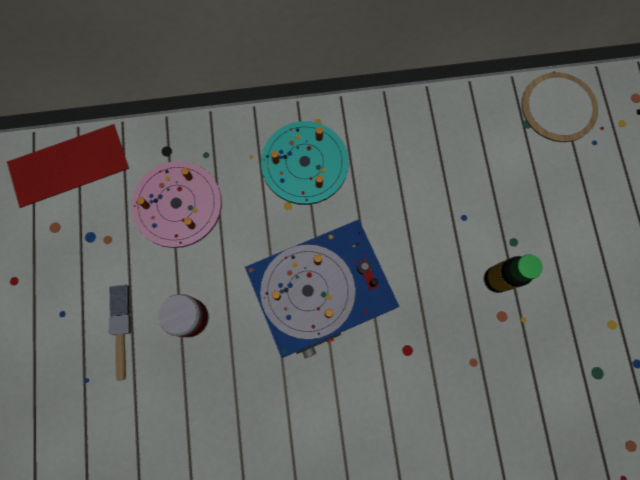

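View pics/scene0.png

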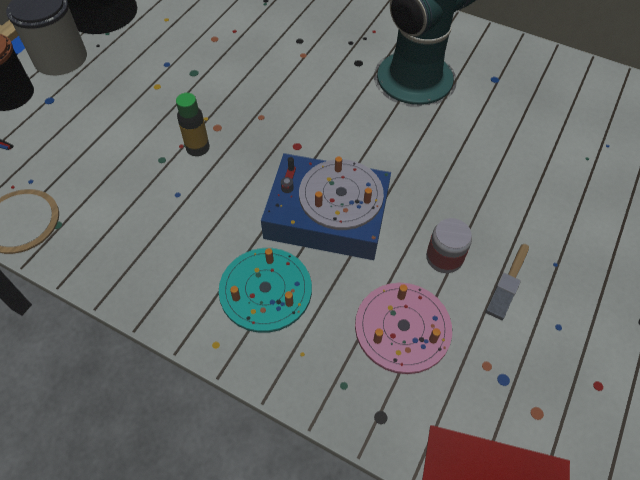

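Candidates for the head (top view): the grey disc on the blue housing at (308,291), a pink look-alike at (176,203) and a turquoise one at (305,161). By the description it's the grey one. The latch is at about (367,275); it has a black knob and a red arm, and the red mat at (68,165) is unrelated.

```bash
cat > h.py <<'E'
import numpy as np,cv2
from scipy.spatial.transform import Rotation as R
def ray(c,uv,z):
    d=R.from_euler('xyz',c["orientation"]).as_matrix()@np.linalg.solve(c["mtx"],[uv[0],uv[1],1]);e=np.array(c["eye"])
    return (e+d*(z-e[2])/d[2])[:2]
def cents(m,amin):
    n,l,s,ce=cv2.connectedComponentsWithStats(m.astype(np.uint8))
    return [(ce[i],s[i]) for i in range(1,n) if s[i][4]>=amin]
def pt3(c,u,v):
    d=R.from_euler('xyz',c["orientation"]).as_matrix()@np.linalg.solve(c["mtx"],[u,v,1])
    return np.array(c["eye"])+d*c["depth"][int(v),int(u)]
E
python3 - <<'E'
import pickle;from h import *
d=pickle.load(open("c0.pkl","rb"))
for n,b in(("top",(240,215,405,360)),("scene",(255,145,400,260))):
    c=d[n];f=c["frame"];x0,y0,x1,y1=b
    hsv=cv2.cvtColor(f,cv2.COLOR_RGB2HSV).astype(int);H,S,V=hsv.transpose(2,0,1)
    roi=np.zeros(H.shape,bool);roi[y0:y1,x0:x1]=1
    print(n)
    for ce,s in cents(roi&(H>8)&(H<25)&(S>130)&(V>70),12): print(" orange",ce.round(1),s[4],ray(c,ce,119).round(1))
    for ce,s in cents(roi&((H<7)|(H>172))&(S>120)&(V>50),15): print(" red",ce.round(1),s[4],ray(c,ce,99).round(1))
    for ce,s in cents(roi&(V<40),8): print(" dark",ce.round(1),s[4],ray(c,ce,117).round(1))
    g=cents(roi&(S<70)&(V>90),1500)
    for ce,s in g: print(" grey",ce.round(1),s)
    bl=(roi&(H>100)&(H<125)&(S>130)).astype(np.uint8)
    cs=max(cv2.findContours(bl,0,2)[0],key=cv2.contourArea)
    q=cv2.approxPolyDP(cv2.convexHull(cs),8,True)[:,0]
    for p in q: print(" blue",p,ray(c,p,75).round(1),ray(c,p,0).round(1))
c=d["top"];cv2.imwrite("pics/crop.png",cv2.resize(c["frame"][210:365,235:410,::-1],None,fx=4,fy=3.8,interpolation=2)[:600])
for u,v in((308,270),(330,290),(290,310),(385,300)):print(pt3(c,u,v).round(1))
E
```

```text
top
 orange [317.6 258.1] 41 [583.5   4.6]
 orange [294.5 264.5] 12 [576.6  51.6]
 orange [275.8 294.5] 45 [522.1  94.9]
 orange [328.5 296.7] 14 [505.   -6.6]
 orange [328.7 312.7] 47 [474.3  -2.8]
 red [368.6 277.3] 117 [535.6 -92.7]
 red [308.9 274.5] 15 [556.2  25.5]
 red [329.5 340.4] 16 [422.3   1.8]
 dark [359.3 271. ] 16 [547.9 -74. ]
 dark [373.2 282.2] 49 [522.4 -97.8]
 grey [253.4 293.2] [ 240  215   41  145 3502]
 grey [304.4 280.6] [ 260  215   96  124 7742]
 grey [389.7 277.3] [ 360  215   45  145 3673]
 blue [358 220] [662.3 -92.5] [ 681.6 -102.8]
 blue [397 306] [ 473.4 -144.5] [ 478.5 -158.7]
 blue [282 357] [402.5  98.8] [402.2 102.9]
 blue [264 313] [493.3 125.1] [499.8 131.2]
 blue [301 244] [625.9  33.3] [642.4  32.4]
scene
 orange [338.3 161.2] 44 [465.7  -5.9]
 orange [367.9 191.5] 41 [510.6  90.4]
 orange [318.2 194.4] 35 [570.2  -1. ]
 orange [268.2 251.8] 38 [747.8 -20.8]
 red [296.5 146.7] 34 [ 458.6 -119.8]
 red [290.1 173. ] 59 [534.5 -93.4]
 dark [290.6 165. ] 47 [526.3 -96.2]
 grey [348.1 182.5] [ 299  145  101   83 5555]
 blue [283 154] [ 476.1 -147.7] [ 422.  -183.3]
 blue [390 173] [405.6 100.6] [346.6  82.5]
 blue [376 242] [593.4 153.8] [547.6 139.4]
 blue [262 220] [662.8 -91.6] [ 621.9 -123.3]
[565.6  26.1  98.9]
[519.7 -12.3 101.1]
[490.7  71.5  97.4]
[ 488.4 -122.    76.3]
```

View pics/crop.png

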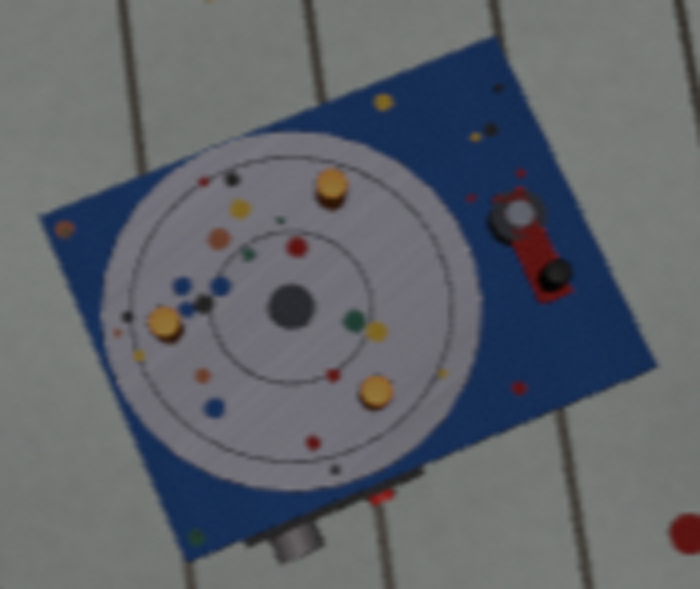

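The crop confirms it: grey disc on the blue housing with three orange pins, at crop (331,187), (165,323) and (376,391). The latch pivot is at (518,212) and its knob at (553,273). The axis comes out near world (525,32), housing yaw about 0.28, and pins at about -26°, 94° and 214°. I'll cage the 214° pin loosely and swing it clockwise.

Emit:
servo_tool(plan=[[0.4,-45.8,-55.2,3.5,0,0,-49.3],[0.4,-45.8,-55.2,3.5,0,0,-49.3],[0.4,-45.8,-55.2,3.5,0,0,-49.3],[0.4,-45.8,-55.2,3.5,0,0,-49.3],[0.4,-45.8,-55.2,3.5,0,0,-49.3],[0.4,-45.8,-55.2,3.5,0,0,-49.3],[0.4,-45.8,-55.2,3.5,0,0,-49.3],[0.4,-45.8,-55.2,3.5,0,0,-49.3],[0.4,-45.8,-55.2,3.5,0,0,-49.3],[0.4,-45.8,-55.2,3.5,0,0,-49.3],[0.4,-45.8,-55.2,3.5,0,0,-49.3],[0.4,-45.8,-55.2,3.5,0,0,-49.3]])

```text
t: 1.1
ee_pos: [382.1, 199.3, 180.1]
orientation: [-3.142, 0.0, -2.548]
wrist_force: [0.5, 0.8, 0.4]
grip_width: 0.4
grip_force: 0.0
```

Emit:
servo_tool(plan=[[0.4,0,0,0,0,0,0],[0.4,0,0,0,0,0,0]])

```text
t: 1.27
ee_pos: [382.5, 199.1, 180.0]
orientation: [3.141, -0.001, -2.554]
wrist_force: [0.4, -0.3, 0.4]
grip_width: 0.402
grip_force: 0.0
```

```bash
cat >> h.py <<'E'
def go(x,y,z,yaw):
    from plant import ctrl
    s=ctrl.state();r=R.from_euler('xyz',s["orientation"]);
    d=r.inv().apply(np.array([x,y,z])-s["ee_pos"])/10
    w=(r.inv()*R.from_euler('xyz',[np.pi,0,yaw])).as_rotvec(True)
    print(round(s["t"],2),s["ee_pos"].round(1),s["orientation"].round(3),"shift",d.round(2),"turn",w.round(1),"F",s["wrist_force"].round(1))
E
python3 -c "
from h import *
go(474,-2,165,3.735)"
```

```text
1.27 [382.5 199.1 180. ] [ 3.141e+00 -1.000e-03 -2.554e+00] shift [  3.54 -21.81   1.5 ] turn [ 0.  -0.  -0.3] F [ 0.4 -0.3  0.4]
```

Emit:
servo_tool(plan=[[0.4,3.5,-21.8,1.5,0,0,0],[0.4,3.5,-21.8,1.5,0,0,0],[0.4,3.5,-21.8,1.5,0,0,0],[0.4,3.5,-21.8,1.5,0,0,0],[0.4,3.5,-21.8,1.5,0,0,0],[0.4,3.5,-21.8,1.5,0,0,0],[0.4,3.5,-21.8,1.5,0,0,0],[0.4,3.5,-21.8,1.5,0,0,0],[0.4,3.5,-21.8,1.5,0,0,0]])

```text
t: 2.02
ee_pos: [474.5, 2.8, 165.1]
orientation: [3.14, -0.0, -2.546]
wrist_force: [0.3, 0.7, -0.0]
grip_width: 0.399
grip_force: 0.0
```

Run:
```python
from h import *
from plant import ctrl,vision
go(474,-2,108,3.735)
s=ctrl.state();c=vision.capture("wrist");T=np.array(c["tool_from_camera"])
cv2.imwrite("pics/w1.png",c["frame"][:,:,::-1])
W=np.eye(4);W[:3,:3]=R.from_euler('xyz',s["orientation"]).as_matrix();W[:3,3]=s["ee_pos"];M=W@T
cc=dict(mtx=c["mtx"],eye=M[:3,3],orientation=R.from_matrix(M[:3,:3]).as_euler('xyz'))
hsv=cv2.cvtColor(c["frame"],cv2.COLOR_RGB2HSV).astype(int);H,S,V=hsv.transpose(2,0,1)
for ce,st in cents((H>8)&(H<25)&(S>130)&(V>70),200): print(ce.round(),st,ray(cc,ce,119).round(1),ray(cc,ce,139).round(1))
print(cc["eye"])
```

```text
2.02 [474.5   2.8 165.1] [ 3.14  -0.    -2.546] shift [ 0.31 -0.38  5.71] turn [ 0.1 -0.   0.1] F [ 0.3  0.7 -0. ]
[313. 260.] [299 247  29  27 618] [479.9   1.4] [473.6  -2.4]
[411.89296302 -39.91600848 333.1863616 ]
```

View pics/w1.png

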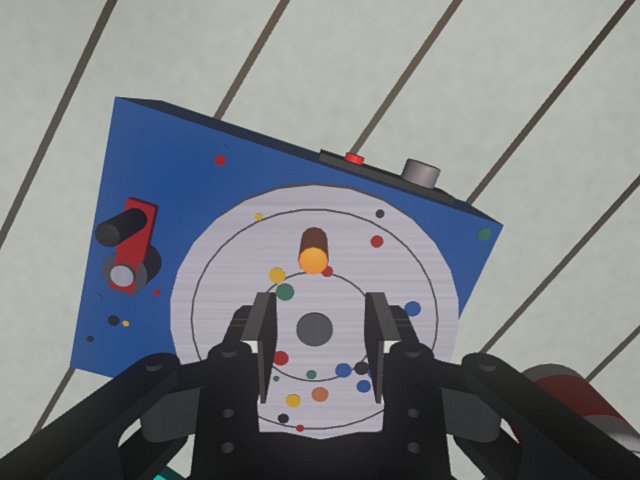

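The wrist view shows the pin top at (313,260), centred between the fingers (265 to 375), giving world (473.6,-2.4). That agrees with the estimate, so I'm descending.

Emit:
servo_tool(plan=[[0.4,0,0,2,0,0,0],[0.4,0,0,4,0,0,0],[0.4,0,0,5.6,0,0,0],[0.4,0,0,5.6,0,0,0],[0.4,0,0,5.6,0,0,0]])

```text
t: 2.48
ee_pos: [473.7, 2.4, 108.8]
orientation: [3.14, -0.002, -2.546]
wrist_force: [0.6, -0.5, 0.5]
grip_width: 0.403
grip_force: 0.0
```

```bash
cat > arc.py <<'E'
import sys;from h import *
from plant import ctrl
A=np.array([525.5,32.]);r=62
a0=float(sys.argv[1]);step=float(sys.argv[2]);n=int(sys.argv[3])
s=ctrl.state();q=R.from_euler('xyz',s["orientation"])
print(s["ee_pos"].round(1),s["orientation"].round(3),"ang",np.degrees(np.arctan2(*(s["ee_pos"][:2]-A)[::-1])).round(1),"r",np.hypot(*(s["ee_pos"][:2]-A)).round(1))
for i in range(1,n+1):
    a=np.radians(a0+i*step);p=np.array([*(A+r*np.array([np.cos(a),np.sin(a)])),108])
    d=q.inv().apply(p-s["ee_pos"])/10;w=(q.inv()*R.from_euler('xyz',[np.pi,0,a])).as_rotvec(True)
    print(i,a0+i*step,d.round(1),w.round(0))
E
python3 arc.py 214 -6 8
```

```text
[473.7   2.4 108.8] [ 3.140e+00 -2.000e-03 -2.546e+00] ang -150.3 r 59.6
1 208.0 [0.2 0.2 0.1] [ 0. -0.  6.]
2 202.0 [0.1 0.8 0.1] [ 0. -0. 12.]
3 196.0 [-0.1  1.5  0.1] [ 0. -0. 18.]
4 190.0 [-0.3  2.1  0.1] [ 0. -0. 24.]
5 184.0 [-0.6  2.7  0.1] [ 0. -0. 30.]
6 178.0 [-0.9  3.2  0.1] [ 0. -0. 36.]
7 172.0 [-1.3  3.7  0.1] [ 0. -0. 42.]
8 166.0 [-1.8  4.2  0.1] [ 0. -0. 48.]
```

Emit:
servo_tool(plan=[[0.4,0.2,0.3,0,0,0,3],[0.4,0.2,0.65,0,0,0,6],[0.4,0.15,1.0,0,0,0,9],[0.4,0.1,1.3,0,0,0,12],[0.4,0.1,1.3,0,0,0,12]])

```text
t: 2.9
ee_pos: [468.1, 12.1, 111.4]
orientation: [-3.14, 0.003, -2.757]
wrist_force: [0.3, -0.1, 1.4]
grip_width: 0.401
grip_force: 0.7
```

```bash
cat > chk.py <<'E'
import sys;from h import *
from plant import ctrl,vision
A=np.array([525.5,32.])
s=ctrl.state();c=vision.capture("wrist");T=np.array(c["tool_from_camera"])
q=R.from_euler('xyz',s["orientation"]);D=c["depth"]
v,u=np.mgrid[0:480:3,0:640:3];z=D[v,u];k=z>0;K=c["mtx"]
P=np.stack([(u-K[0,2])*z/K[0,0],(v-K[1,2])*z/K[1,1],z],-1)[k]
P=q.apply(P@T[:3,:3].T+T[:3,3])+s["ee_pos"]
d=np.hypot(*(P[:,:2]-A).T);a=P[(d>20)&(d<50)&(P[:,2]>78)&(P[:,2]<108)]
p=s["ee_pos"][:2]-A
print("t",round(s["t"],2),"discz",np.median(a[:,2]).round(1),len(a),"tool ang",np.degrees(np.arctan2(p[1],p[0])).round(1),"r",np.hypot(*p).round(1),"z",s["ee_pos"][2].round(1),"yaw",np.degrees(s["orientation"][2]).round(1),"F",s["wrist_force"].round(1))
if len(sys.argv)>1: cv2.imwrite(sys.argv[1],c["frame"][:,:,::-1])
E
python3 chk.py
```

```text
t 2.9 discz 97.5 971 tool ang -160.9 r 60.7 z 111.4 yaw -158.0 F [ 0.3 -0.1  1.4]
```

Emit:
servo_tool(plan=[[0.4,0,0.32,0,0,0,3],[0.4,0,0.65,0,0,0,6],[0.4,-0.1,1.0,0,0,0,9],[0.4,-0.1,1.0,0,0,0,9]])

```text
t: 3.28
ee_pos: [465.4, 21.0, 111.2]
orientation: [-3.14, 0.003, -2.913]
wrist_force: [-0.5, -1.4, 5.1]
grip_width: 0.398
grip_force: 2.4
```

```bash
python3 chk.py
```

```text
t 3.28 discz 97.2 983 tool ang -169.6 r 61.1 z 111.2 yaw -166.9 F [-0.5 -1.4  5.1]
```

Emit:
servo_tool(plan=[[0.4,0,0.32,-0.3,0,0,3],[0.4,0,0.65,-0.3,0,0,6],[0.4,-0.1,1.0,-0.3,0,0,9],[0.4,-0.1,1.0,-0.3,0,0,9]])

```text
t: 3.67
ee_pos: [462.9, 31.3, 112.5]
orientation: [3.141, 0.0, -3.07]
wrist_force: [0.3, 0.1, -0.2]
grip_width: 0.402
grip_force: 0.0
```

```bash
python3 chk.py pics/w2.png
```

```text
t 3.67 discz 97.7 1064 tool ang -179.4 r 62.6 z 112.5 yaw -175.9 F [ 0.3  0.1 -0.2]
```

View pics/w2.png

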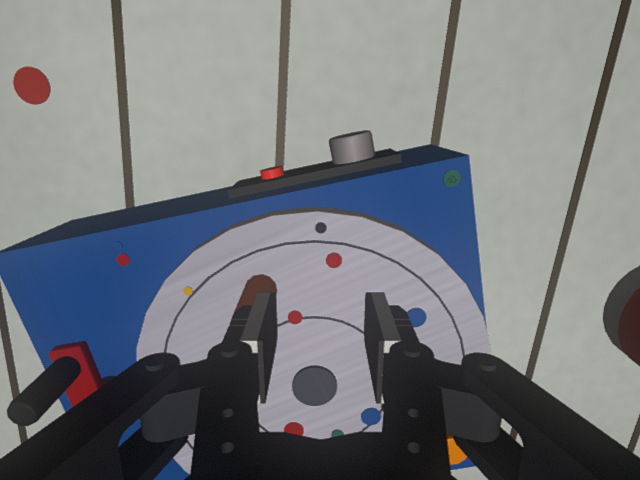

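```bash
cat > pins.py <<'E'
from h import *
from plant import ctrl,vision
s=ctrl.state();c=vision.capture("wrist");T=np.array(c["tool_from_camera"])
W=np.eye(4);W[:3,:3]=R.from_euler('xyz',s["orientation"]).as_matrix();W[:3,3]=s["ee_pos"];M=W@T
cc=dict(mtx=c["mtx"],eye=M[:3,3],orientation=R.from_matrix(M[:3,:3]).as_euler('xyz'))
print(c["mtx"].tolist(),T.round(3).tolist())
for uv,z in(((262,280),99),((258,290),105),((314,386),99)): print(uv,ray(cc,uv,z).round(1))
def proj(p):
    q=np.linalg.inv(T)@np.array([*p,1]);x=c["mtx"]@q[:3];return (x[:2]/x[2]).round(0)
for p in((0,0,0),(0,17,-5),(0,-17,-5),(11,-17,-5),(-11,-17,-5)):print(p,proj(p))
t=vision.capture("top");f=t["frame"];hsv=cv2.cvtColor(f,cv2.COLOR_RGB2HSV).astype(int);H,S,V=hsv.transpose(2,0,1)
for ce,st in cents((H>8)&(H<25)&(S>130)&(V>70),25):
    if 240<ce[0]<400 and 215<ce[1]<360: print("top",ce.round(1),st[4],ray(t,ce,125).round(1))
cv2.imwrite("pics/t2.png",cv2.resize(f[210:365,235:410,::-1],None,fx=4,fy=3.8,interpolation=2))
E
python3 pins.py
```

```text
[[403.81787319734735, 0.0, 320.229943107505], [0.0, 403.81787319734735, 236.60976363520422], [0.0, 0.0, 1.0]] [[-0.001, -0.956, -0.294, 75.669], [1.0, -0.001, -0.0, -0.556], [0.0, -0.294, 0.956, -168.063], [0.0, 0.0, 0.0, 1.0]]
(262, 280) [467.    2.3]
(258, 290) [469.7   1.4]
(314, 386) [525.9  31.7]
(0, 0, 0) [322. 287.]
(0, 17, -5) [360. 292.]
(0, -17, -5) [283. 292.]
(11, -17, -5) [282. 269.]
(-11, -17, -5) [284. 315.]
top [321. 259.] 44 [579.9  -1.6]
```

View pics/t2.png

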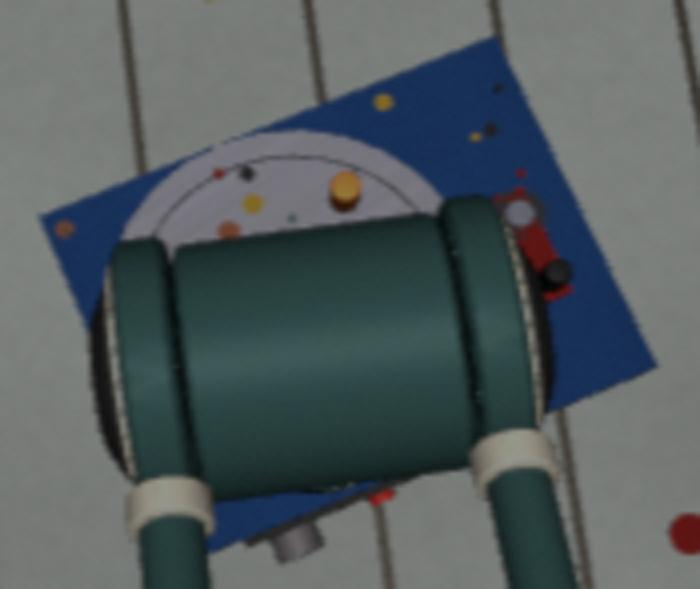

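The top view is mostly covered by the arm. In the wrist view, pin C's base is at about (262,283), outside the left finger, so the pin slipped the cage and the head has turned only about 6° clockwise. I'll lift and look again.

Emit:
servo_tool(plan=[[0.4,0,0,-2,0,0,0],[0.4,0,0,-4,0,0,0],[0.4,0,0,-5.5,0,0,0],[0.4,0,0,-5.5,0,0,0],[0.4,0,0,-5.5,0,0,0]])

```text
t: 4.23
ee_pos: [463.6, 30.7, 168.1]
orientation: [-3.141, 0.002, -3.071]
wrist_force: [0.4, 0.2, -0.1]
grip_width: 0.396
grip_force: 0.0
```

```bash
python3 chk.py pics/w3.png; sed -i 's/^for uv,z in.*$//' pins.py
cat >> pins.py <<'E'
H,S,V=cv2.cvtColor(c["frame"],cv2.COLOR_RGB2HSV).astype(int).transpose(2,0,1)
for ce,st in cents((H>8)&(H<25)&(S>130)&(V>70),150):
    p=ray(cc,ce,139)-[525.7,32];print("w",ce.round(),st[4],(p+[525.7,32]).round(1),"ang",np.degrees(np.arctan2(p[1],p[0])).round(1),"r",np.hypot(*p).round(1))
E
python3 pins.py
```

```text
t 4.23 discz 97.6 1002 tool ang -178.8 r 61.9 z 168.1 yaw -175.9 F [ 0.4  0.2 -0.1]
[[403.81787319734735, 0.0, 320.229943107505], [0.0, 403.81787319734735, 236.60976363520422], [0.0, 0.0, 1.0]] [[-0.001, -0.956, -0.294, 75.667], [1.0, -0.001, -0.0, -0.558], [0.0, -0.294, 0.956, -168.063], [0.0, 0.0, 0.0, 1.0]]
(0, 0, 0) [322. 287.]
(0, 17, -5) [360. 292.]
(0, -17, -5) [283. 292.]
(11, -17, -5) [282. 269.]
(-11, -17, -5) [284. 315.]
top [320.8 258. ] 32 [581.9  -1.5]
w [265. 276.] 583 [470.8   1.6] ang -151.0 r 62.7
w [263. 419.] 162 [562.1   3.2] ang -38.3 r 46.5
```

View pics/w3.png

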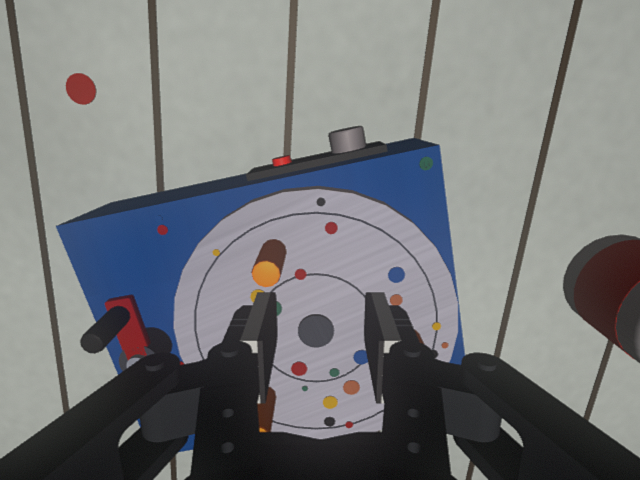

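Pin C's top is now at (265,276), so the pin is at about 209° and the cage has slipped past it. I'll push with the fingers shut instead, from the counter-clockwise side of this pin.

Emit:
servo_tool(plan=[[0,-0.5,-2,0,0,0,-7],[0,-1,-4,0,0,0,-14],[0,-1.65,-5.4,0,0,0,-21],[0,-1.65,-5.4,0,0,0,-25],[0,-1.65,-5.4,0,0,0,-25],[0,-1.65,-5.4,3,0,0,-25],[0,-1.65,-5.4,6,0,0,-25],[0,-1.65,-5.4,6,0,0,-25],[0,-1.65,-5.4,6,0,0,-25]])

```text
t: 5.13
ee_pos: [480.2, -21.4, 105.0]
orientation: [3.138, -0.005, -2.636]
wrist_force: [0.2, 0.2, 0.1]
grip_width: 0.0
grip_force: 0.0
```

```bash
python3 chk.py;python3 pins.py|tail -2
```

```text
t 5.13 discz 97.6 291 tool ang -130.3 r 70.0 z 105.0 yaw -151.0 F [0.2 0.2 0.1]
top [276.1 291.5] 47 [527.2  93.3]
w [386. 324.] 1082 [4.709e+02 3.000e-01] ang -150.0 r 63.3
```

Emit:
servo_tool(plan=[[0,0,0.3,0,0,0,0],[0,0,0.6,0,0,0,0],[0,0.1,0.9,0,0,0,3],[0,0.2,1.2,0,0,0,6],[0,0.2,1.2,0,0,0,6]])

```text
t: 5.7
ee_pos: [475.7, -11.9, 108.3]
orientation: [-3.141, 0.001, -2.741]
wrist_force: [-0.1, 0.6, -0.3]
grip_width: -0.001
grip_force: 0.0
```

```bash
python3 chk.py;python3 pins.py|tail -2
```

```text
t 5.7 discz 97.2 373 tool ang -138.6 r 66.4 z 108.3 yaw -157.0 F [-0.1  0.6 -0.3]
top [275.5 291.7] 46 [526.9  94.5]
w [370. 320.] 671 [468.2   4.7] ang -154.6 r 63.6
```

Emit:
servo_tool(plan=[[0,0.1,0.36,0,0,0,3.3],[0,0.17,0.73,0,0,0,6.7],[0,0.22,1.1,0,0,0,10],[0,0.22,1.1,0,0,0,10]])

```text
t: 6.18
ee_pos: [469.3, -3.3, 107.8]
orientation: [-3.141, 0.0, -2.915]
wrist_force: [0.2, -2.0, 1.8]
grip_width: 0.001
grip_force: 0.7
```

```bash
python3 chk.py;python3 pins.py|tail -2
```

```text
t 6.18 discz 96.1 421 tool ang -147.9 r 66.3 z 107.8 yaw -167.0 F [ 0.2 -2.   1.8]
top [273.1 292.3] 47 [526.5  99.3]
w [366. 318.] 493 [464.2  12.9] ang -162.7 r 64.4
```

```bash
cat >> chk.py <<'E'
a=P[(d<75)&(P[:,2]>70)&(P[:,2]<115)]
for _ in range(4):
    co,*_=np.linalg.lstsq(np.c_[a[:,:2]-A,np.ones(len(a))],a[:,2],rcond=None);e=a[:,2]-np.c_[a[:,:2]-A,np.ones(len(a))]@co;a=a[abs(e)<max(1.5,2*e.std())]
print("plane tilt(deg)",np.degrees(co[:2]).round(2),"z0",co[2].round(1),len(a),e.std().round(2))
E
python3 chk.py pics/w4.png
python3 - <<'E'
import cv2;from plant import vision
c=vision.capture("top");a=cv2.resize(c["frame"][210:365,235:410,::-1],None,fx=2.28,fy=2.28);b=cv2.imread("pics/w4.png");b=cv2.resize(b,(400,300))
import numpy as np
h=max(a.shape[0],300);o=np.zeros((h,800,3),np.uint8);o[:a.shape[0],:a.shape[1]]=a;o[:300,400:]=b;cv2.imwrite("pics/m4.png",o)
E
```

```text
t 6.33 discz 96.2 424 tool ang -147.7 r 66.2 z 107.7 yaw -166.9 F [-0.6 -1.8  0.7]
plane tilt(deg) [ 1.85 -3.79] z0 98.0 1878 0.57
```

View pics/m4.png

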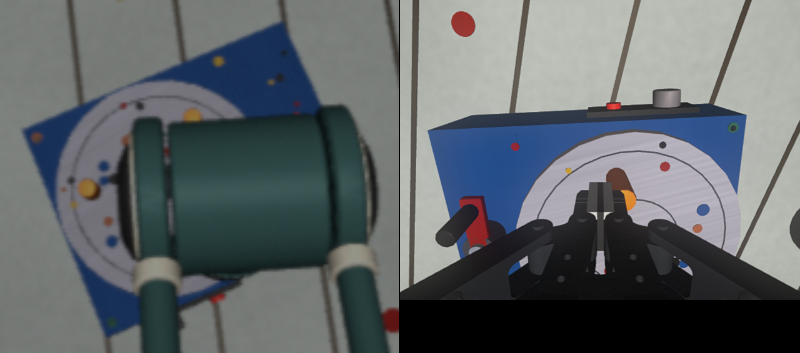

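The left half (top view) shows the gripper beside pin C. The right half shows the shut fingers touching the pin at about (620,195). The head rocks about 4° in its bore play but it does turn, so I'll push a little lower in small steps, easing off after each one.

Emit:
servo_tool(plan=[[0,0,0.1,0.2,0,0,0],[0,0.07,0.4,0.25,0,0,3],[0,0.14,0.7,0.25,0,0,6],[0,0.2,1.05,0.25,0,0,9],[0,0.2,1.05,0.25,0,0,9],[0,0.23,0.8,0.25,0,0,9]])

```text
t: 6.93
ee_pos: [465.6, 4.3, 105.7]
orientation: [-3.142, 0.001, -3.071]
wrist_force: [-1.6, -0.3, 4.6]
grip_width: -0.001
grip_force: 2.7
```

```bash
python3 chk.py;python3 pins.py|tail -2
```

```text
t 6.93 discz 95.9 457 tool ang -155.2 r 66.0 z 105.7 yaw -175.9 F [-1.6 -0.3  4.6]
plane tilt(deg) [ 1.52 -4.01] z0 97.8 1914 0.56
top [273.4 287.8] 47 [535.   97.8]
w [367. 318.] 537 [461.8  20.4] ang -169.7 r 65.0
```

Emit:
servo_tool(plan=[[0,0,0.2,0,0,0,0],[0,0.07,0.53,0,0,0,3],[0,0.14,0.86,0,0,0,6],[0,0.2,1.2,0,0,0,9],[0,0.2,1.2,0,0,0,9],[0,0.26,0.7,0,0,0,9]])

```text
t: 7.58
ee_pos: [462.3, 11.5, 105.7]
orientation: [3.141, 0.0, 3.055]
wrist_force: [-1.2, 1.7, 3.5]
grip_width: -0.0
grip_force: 2.0
```

```bash
python3 chk.py;python3 pins.py|tail -2
```

```text
t 7.58 discz 95.9 508 tool ang -162.0 r 66.5 z 105.7 yaw 175.1 F [-1.2  1.7  3.5]
plane tilt(deg) [ 1.21 -4.15] z0 98.0 1995 0.55
top [273.9 283.6] 44 [543.   95.9]
w [367. 317.] 561 [460.7  27.4] ang -176.0 r 65.1
```

Emit:
servo_tool(plan=[[0,0,0.4,0,0,0,0],[0,0.07,0.84,0,0,0,4],[0,0.12,1.28,0,0,0,8],[0,0.12,1.7,0,0,0,12],[0,0.12,1.7,0,0,0,12],[0,0.22,1.3,0,0,0,12]])

```text
t: 8.23
ee_pos: [460.2, 24.6, 105.8]
orientation: [-3.142, -0.002, 2.846]
wrist_force: [-3.9, 2.1, 8.3]
grip_width: -0.001
grip_force: 4.8
```

```bash
python3 chk.py;python3 pins.py|tail -2
```

```text
t 8.23 discz 95.5 531 tool ang -173.6 r 65.7 z 105.8 yaw 163.0 F [-3.9  2.1  8.3]
plane tilt(deg) [ 0.34 -5.62] z0 98.1 2048 0.54
top [328.3 267.6] 34 [561.  -13.6]
w [366. 315.] 579 [461.5  40.7] ang 172.2 r 64.8
```

Emit:
servo_tool(plan=[[0,0,-0.4,0,0,0,0],[0,0,-0.8,0,0,0,0],[0,0,-0.8,0,0,0,0]])

```text
t: 8.63
ee_pos: [458.8, 16.2, 105.0]
orientation: [3.141, 0.001, 2.845]
wrist_force: [-0.2, -0.3, 4.6]
grip_width: 0.0
grip_force: 1.8
```

```bash
python3 chk.py;python3 pins.py|tail -2
```

```text
t 8.63 discz 96.6 707 tool ang -166.7 r 68.5 z 105.0 yaw 163.0 F [-0.2 -0.3  4.6]
plane tilt(deg) [ 1.23 -2.11] z0 98.0 2206 0.57
top [330.1 268. ] 43 [559.8 -17. ]
w [366. 315.] 601 [459.9  32.9] ang 179.2 r 65.8
```

The pin follows the tool back, and the tool feels a steady upward force, so a knuckle must be pressing on the pin top. I'll raise the tool.

Emit:
servo_tool(plan=[[0,0,-0.3,-0.5,0,0,0],[0,0,-0.5,-1.0,0,0,0],[0,0,-0.5,-1.0,0,0,0],[0,0,-0.5,-1.0,0,0,0]])

```text
t: 9.12
ee_pos: [457.4, 11.5, 115.2]
orientation: [3.141, 0.0, 2.845]
wrist_force: [-0.3, 1.1, 0.8]
grip_width: -0.004
grip_force: 0.0
```

```bash
python3 chk.py pics/w5.png;python3 pins.py|tail -2
```

```text
t 9.12 discz 96.7 728 tool ang -163.3 r 71.1 z 115.2 yaw 163.0 F [-0.3  1.1  0.8]
plane tilt(deg) [ 0.15 -2.32] z0 97.8 2219 0.57
top [276.  278.5] 44 [552.6  90.6]
w [373. 311.] 931 [462.6  30.9] ang -179.0 r 63.1
```

View pics/w5.png

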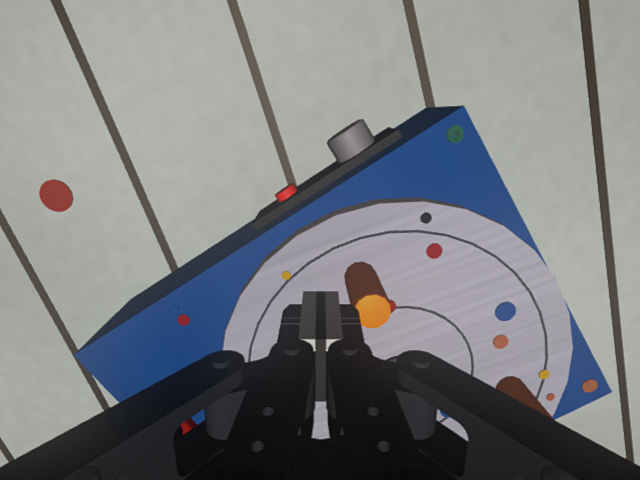

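The picture shows narrow shut pads (302 to 340) with wider shoulders (282 to 360) higher up, and the pin top at (373,311). The shoulders were riding on the pin. At z=115 the tool is free, so I'll realign and push again from there.

Emit:
servo_tool(plan=[[0,-0.2,0,0,0,0,-6],[0,-0.4,0,0,0,0,-12],[0,-0.55,0.1,0,0,0,-18],[0,-0.55,0.1,0,0,0,-18],[0,-0.55,0.1,0,0,0,-18]])

```text
t: 9.68
ee_pos: [462.6, 11.1, 114.7]
orientation: [3.142, -0.001, -3.127]
wrist_force: [0.3, -0.1, 0.5]
grip_width: -0.001
grip_force: 0.0
```

Emit:
servo_tool(plan=[[0,0,0.4,0,0,0,0],[0,0.07,0.85,0,0,0,4],[0,0.12,1.3,0,0,0,8],[0,0.15,1.75,0,0,0,12],[0,0.15,1.75,0,0,0,12]])

```text
t: 10.1
ee_pos: [460.7, 29.3, 114.8]
orientation: [3.141, -0.0, 2.947]
wrist_force: [0.2, -0.3, 0.7]
grip_width: 0.001
grip_force: 0.0
```

```bash
python3 chk.py;python3 pins.py|tail -2
```

```text
t 10.1 discz 96.8 447 tool ang -177.6 r 64.9 z 114.8 yaw 168.8 F [ 0.2 -0.3  0.7]
plane tilt(deg) [ 0.21 -2.37] z0 97.8 1980 0.54
(-11, -17, -5) [284. 314.]
top [330.1 266.3] 30 [563.3 -17.4]
```

```bash
sed -i 's/(V>70),150)/(V>50),25)/' pins.py; python3 pins.py|tail -5
python3 - <<'E'
import cv2;from plant import vision
c=vision.capture("wrist");cv2.imwrite("pics/w6.png",c["frame"][:,:,::-1])
E
```

```text
top [330.1 266.3] 30 [563.3 -17.4]
w [250. 271.] 59 [438.6   4.7] ang -162.6 r 91.3
w [453. 359.] 40 [491.9  77.5] ang 126.6 r 56.7
w [542. 409.] 63 [523.9 112.4] ang 91.3 r 80.4
w [462. 431.] 81 [529.2  77.7] ang 85.6 r 45.8
```

View pics/w6.png

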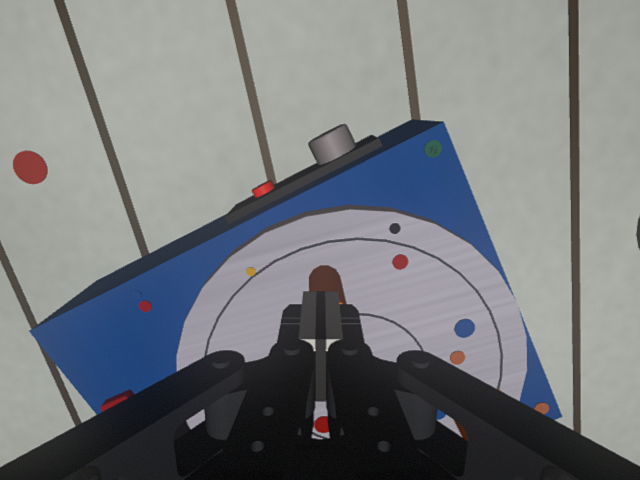

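The pin base at (325,275) is right under the shut fingers, with no force on the tool. So the real fingertips must be well above where I assumed. I'll check with depth on the tips.

Run:
```python
from h import *
from plant import ctrl,vision
c=vision.capture("wrist");T=np.array(c["tool_from_camera"]);K=c["mtx"]
for u,v in((310,288),(310,293),(310,300),(310,320),(330,300),(325,280),(290,310),(270,345)):
    z=c["depth"][v,u];p=T@[(u-K[0,2])*z/K[0,0],(v-K[1,2])*z/K[1,1],z,1];print(u,v,round(float(z),1),p[:3].round(1))
print(ctrl.state()["ee_pos"])
```

```text
310 288 181.8 [-0.  -5.4 -1.1]
310 293 149.1 [ 11.8  -4.6 -31.6]
310 300 144.4 [ 11.4  -4.4 -36.7]
310 320 130.2 [ 11.6  -4.1 -51.5]
330 300 143.9 [ 11.7   2.7 -37.2]
325 280 178.2 [ 4.9  1.3 -3.3]
290 310 143.7 [  8.3 -11.6 -38.3]
270 345 209.6 [-39.8 -26.9  15.7]
[460.95043774  28.34555063 114.90326468]
```

That confirms it: the tips end about 31 mm behind the nominal TCP, so I was grazing the pin tops. I'll open over the pin and descend properly, with TCP z at about 76.

Emit:
servo_tool(plan=[[0.4,0,0,-1.5,0,0,0],[0.4,-0.15,0.25,-1.5,0,0,-6],[0.4,-0.15,0.25,-1.5,0,0,-12],[0.4,-0.15,0.25,-1.5,0,0,-12],[0.4,-0.15,0.25,-1.5,0,0,-12],[0.4,-0.15,0.25,0,0,0,-12],[0.4,-0.15,0.25,1,0,0,-12],[0.4,-0.15,0.25,1,0,0,-12]])

```text
t: 11.12
ee_pos: [460.5, 30.5, 102.2]
orientation: [3.142, -0.005, -3.126]
wrist_force: [-1.1, -0.6, -0.2]
grip_width: 0.396
grip_force: 0.0
```

```bash
python3 chk.py pics/w7.png;python3 pins.py|tail -5
```

```text
t 11.12 discz 97.8 731 tool ang -178.7 r 65.1 z 102.2 yaw -179.1 F [-1.1 -0.6 -0.2]
plane tilt(deg) [ 0.18 -2.3 ] z0 97.8 2063 0.57
w [243. 266.] 65 [437.6   2.3] ang -161.4 r 93.0
w [321. 331.] 1125 [462.5  30.3] ang -178.5 r 63.2
w [279. 339.] 85 [466.2  14.7] ang -163.8 r 62.0
w [453. 470.] 72 [526.7  86.3] ang 88.9 r 54.3
w [464. 460.] 29 [521.6  90.3] ang 94.0 r 58.4
```

Emit:
servo_tool(plan=[[0.4,0,0,1,0,0,0],[0.4,0,0,2,0,0,0],[0.4,0,0,2.6,0,0,0],[0.4,0,0,2.6,0,0,0],[0.4,0,0,2.6,0,0,0]])

```text
t: 11.68
ee_pos: [462.1, 30.6, 78.0]
orientation: [-3.142, -0.002, -3.124]
wrist_force: [0.5, -0.8, 0.8]
grip_width: 0.401
grip_force: 0.0
```

Emit:
servo_tool(plan=[[0.4,0,0.4,0,0,0,3],[0.4,-0.05,0.8,0,0,0,7],[0.4,-0.1,1.2,0,0,0,11],[0.4,-0.15,1.5,0,0,0,14],[0.4,-0.15,1.5,0,0,0,14]])

```text
t: 12.1
ee_pos: [464.5, 45.9, 79.3]
orientation: [-3.142, 0.001, 2.914]
wrist_force: [-0.9, 0.4, 0.3]
grip_width: 0.401
grip_force: 0.3
```

```bash
python3 chk.py;python3 pins.py|tail -5
```

```text
t 12.1 discz 96.9 601 tool ang 167.2 r 62.5 z 79.3 yaw 167.0 F [-0.9  0.4  0.3]
plane tilt(deg) [ 0.28 -5.15] z0 98.3 1799 0.6
(-11, -17, -5) [284. 314.]
top [274.2 276.6] 29 [556.8  93.7]
w [206. 301.] 89 [435.   17.1] ang -170.7 r 91.9
w [297. 358.] 1957 [459.7  38.6] ang 174.3 r 66.3
w [462. 465.] 793 [512.9  83.4] ang 104.0 r 52.9
```

Emit:
servo_tool(plan=[[0.4,0,0.36,0.1,0,0,3.3],[0.4,-0.04,0.72,0.2,0,0,6.7],[0.4,-0.1,1.08,0.2,0,0,10],[0.4,-0.1,1.08,0.2,0,0,10]])

```text
t: 12.58
ee_pos: [467.5, 55.3, 77.2]
orientation: [-3.14, 0.0, 2.74]
wrist_force: [-2.0, -2.8, 2.7]
grip_width: 0.4
grip_force: 1.9
```

```bash
python3 chk.py;python3 pins.py|grep "w.*ang"
```

```text
t 12.58 discz 96.5 622 tool ang 158.1 r 62.5 z 77.2 yaw 157.0 F [-2.  -2.8  2.7]
plane tilt(deg) [ 0.08 -6.5 ] z0 98.4 1816 0.57
w [204. 305.] 93 [433.9  31.9] ang -180.0 r 91.8
w [297. 356.] 2107 [459.9  50. ] ang 164.7 r 68.2
w [464. 464.] 688 [519.5  84.4] ang 96.7 r 52.7
```

Emit:
servo_tool(plan=[[0.4,0,0.36,0.2,0,0,3.3],[0.4,-0.04,0.72,0.2,0,0,6.7],[0.4,-0.1,1.08,0.2,0,0,10],[0.4,-0.1,1.08,0.2,0,0,10],[0.4,0,0.6,0.2,0,0,10]])

```text
t: 13.15
ee_pos: [470.2, 61.7, 75.1]
orientation: [3.141, 0.0, 2.567]
wrist_force: [-0.8, -0.1, 0.4]
grip_width: 0.401
grip_force: 0.0
```

```bash
python3 chk.py;python3 pins.py|grep "w.*ang"
```

```text
t 13.15 discz 97.3 610 tool ang 151.8 r 62.8 z 75.1 yaw 147.1 F [-0.8 -0.1  0.4]
plane tilt(deg) [-0.49 -6.42] z0 98.6 1792 0.58
w [209. 311.] 93 [434.2  45.3] ang 171.8 r 92.5
w [305. 362.] 2136 [462.8  59.1] ang 156.7 r 68.5
w [273. 383.] 191 [463.8  46.6] ang 166.7 r 63.6
w [591. 387.] 87 [517.3 127. ] ang 95.0 r 95.3
w [515. 435.] 75 [521.6  99.9] ang 93.5 r 68.0
w [473. 469.] 232 [526.3  82.7] ang 89.3 r 50.7
```

Emit:
servo_tool(plan=[[0.4,-0.05,0.5,0,0,0,0],[0.4,-0.05,0.86,0,0,0,3.3],[0.4,-0.1,1.22,0,0,0,6.7],[0.4,-0.15,1.58,0,0,0,10],[0.4,-0.15,1.58,0,0,0,10],[0.4,-0.05,1.1,0,0,0,10]])

```text
t: 13.8
ee_pos: [475.7, 70.8, 74.3]
orientation: [-3.14, -0.001, 2.392]
wrist_force: [0.9, 0.1, 0.2]
grip_width: 0.4
grip_force: 0.0
```

```bash
python3 chk.py;python3 pins.py|grep "w.*ang"|sort -k4|head -3
```

```text
t 13.8 discz 97.4 611 tool ang 142.1 r 63.1 z 74.3 yaw 137.0 F [0.9 0.1 0.2]
plane tilt(deg) [-1.66 -6.54] z0 98.7 1783 0.59
w [593. 345.] 126 [521.9 135. ] ang 92.1 r 103.0
w [475. 470.] 153 [535.9  81.9] ang 78.4 r 51.0
w [272. 384.] 181 [467.5  57. ] ang 156.8 r 63.4
```

Emit:
servo_tool(plan=[[0.4,-0.05,0.5,0,0,0,0],[0.4,-0.07,0.9,0,0,0,4],[0.4,-0.12,1.35,0,0,0,8],[0.4,-0.2,1.8,0,0,0,12],[0.4,-0.2,1.8,0,0,0,12],[0.4,-0.1,1.3,0,0,0,12]])

```text
t: 14.45
ee_pos: [484.8, 79.4, 74.2]
orientation: [-3.139, -0.002, 2.182]
wrist_force: [0.2, -0.1, 0.6]
grip_width: 0.4
grip_force: 0.0
```

```bash
python3 chk.py;python3 pins.py|grep "w.*ang"|sort -k4|head -3
```

```text
t 14.45 discz 97.3 645 tool ang 130.7 r 62.5 z 74.2 yaw 125.0 F [ 0.2 -0.1  0.6]
plane tilt(deg) [-2.54 -6.65] z0 98.9 1881 0.59
w [272. 381.] 142 [474.   68.2] ang 145.0 r 63.1
w [300. 355.] 2122 [475.7  80.7] ang 135.8 r 69.8
w [581. 301.] 43 [530.7 140.5] ang 87.3 r 108.7
```

Emit:
servo_tool(plan=[[0.4,-0.05,0.5,0,0,0,0],[0.4,-0.07,0.9,0,0,0,4],[0.4,-0.12,1.35,0,0,0,8],[0.4,-0.2,1.8,0,0,0,12],[0.4,-0.2,1.8,0,0,0,12],[0.4,-0.1,1.3,0,0,0,12]])

```text
t: 15.1
ee_pos: [494.8, 86.1, 73.8]
orientation: [-3.136, -0.002, 1.972]
wrist_force: [-1.3, 0.7, -0.9]
grip_width: 0.397
grip_force: 0.1
```

```bash
python3 chk.py;python3 pins.py|grep "w.*ang"|sort -k4|head -3
```

```text
t 15.1 discz 97.1 674 tool ang 119.5 r 62.2 z 73.8 yaw 113.0 F [-1.3  0.7 -0.9]
plane tilt(deg) [-3.18 -6.54] z0 99.0 1961 0.6
w [272. 380.] 125 [482.3  77.9] ang 133.4 r 63.2
w [563. 247.] 153 [539.4 147.9] ang 83.2 r 116.7
w [296. 352.] 2089 [485.4  89.8] ang 124.9 r 70.5
```

Emit:
servo_tool(plan=[[0.4,-0.05,0.5,0,0,0,0],[0.4,-0.07,0.9,0,0,0,4],[0.4,-0.12,1.35,0,0,0,8],[0.4,-0.2,1.8,0,0,0,12],[0.4,-0.2,1.8,0,0,0,12],[0.4,-0.1,1.3,0,0,0,12]])

```text
t: 15.75
ee_pos: [509.2, 91.3, 74.7]
orientation: [-3.14, -0.002, 1.763]
wrist_force: [0.0, 0.2, 0.2]
grip_width: 0.404
grip_force: 0.0
```

```bash
python3 chk.py;python3 pins.py|grep "w.*ang"|sort -k4|head -3
```

```text
t 15.75 discz 97.0 647 tool ang 105.4 r 61.5 z 74.7 yaw 101.0 F [0.  0.2 0.2]
plane tilt(deg) [-4.32 -4.36] z0 98.6 1968 0.6
w [522. 203.] 182 [550.6 151.3] ang 78.2 r 121.9
w [297. 350.] 2104 [500.4  96.6] ang 111.4 r 69.4
w [472. 468.] 258 [564.2  64.2] ang 39.9 r 50.2
```

Emit:
servo_tool(plan=[[0.4,-0.05,0.5,0,0,0,0],[0.4,-0.07,0.9,0,0,0,4],[0.4,-0.12,1.35,0,0,0,8],[0.4,-0.2,1.8,0,0,0,12],[0.4,-0.2,1.8,0,0,0,12],[0.4,-0.1,1.3,0,0,0,12]])

```text
t: 16.4
ee_pos: [521.6, 92.7, 74.4]
orientation: [-3.139, -0.001, 1.553]
wrist_force: [-0.1, 0.7, -0.4]
grip_width: 0.4
grip_force: 0.1
```

```bash
python3 chk.py;python3 pins.py|grep "w.*ang"|sort -k4|head -3
```

```text
t 16.4 discz 97.0 669 tool ang 93.7 r 60.8 z 74.4 yaw 89.0 F [-0.1  0.7 -0.4]
plane tilt(deg) [-4.59 -3.73] z0 98.7 2055 0.6
w [475. 167.] 193 [561.7 152.5] ang 73.4 r 125.7
w [295. 347.] 2098 [514.  100.7] ang 99.7 r 69.7
w [472. 468.] 243 [570.1  54.8] ang 27.2 r 49.9
```

Emit:
servo_tool(plan=[[0.4,0,0.5,0,0,0,0],[0.4,0,0.9,0,0,0,4],[0.4,-0.05,1.35,0,0,0,8],[0.4,-0.12,1.8,0,0,0,12],[0.4,-0.12,1.8,0,0,0,12],[0.4,-0.02,1.3,0,0,0,12]])

```text
t: 17.05
ee_pos: [537.3, 91.4, 75.3]
orientation: [3.139, -0.001, 1.344]
wrist_force: [0.6, -0.1, 0.1]
grip_width: 0.397
grip_force: 0.0
```

```bash
python3 chk.py;python3 pins.py|grep "w.*ang"|sort -k4|head -3
```

```text
t 17.05 discz 96.8 621 tool ang 78.7 r 60.6 z 75.3 yaw 77.0 F [ 0.6 -0.1  0.1]
plane tilt(deg) [-3.65 -1.11] z0 97.9 1968 0.61
w [635. 226.] 195 [628.2 116.1] ang 39.4 r 132.6
w [301. 351.] 2058 [531.6  99.1] ang 85.0 r 67.4
w [411. 142.] 230 [572.9 151.4] ang 68.4 r 128.4
```

Emit:
servo_tool(plan=[[0.4,0,0.5,0,0,0,0],[0.4,0,0.9,0,0,0,4],[0.4,-0.05,1.35,0,0,0,8],[0.4,-0.12,1.8,0,0,0,12],[0.4,-0.12,1.8,0,0,0,12],[0.4,-0.02,1.3,0,0,0,12]])

```text
t: 17.7
ee_pos: [549.5, 87.6, 75.1]
orientation: [3.14, -0.0, 1.136]
wrist_force: [-0.6, -0.6, 0.4]
grip_width: 0.401
grip_force: 0.0
```

```bash
python3 chk.py;python3 pins.py|grep "w.*ang"|sort -k4|head -3
```

```text
t 17.7 discz 96.6 593 tool ang 66.6 r 60.6 z 75.1 yaw 65.1 F [-0.6 -0.6  0.4]
plane tilt(deg) [-2.84  0.12] z0 97.3 1973 0.59
w [578. 409.] 125 [614.3  41.8] ang 6.3 r 89.1
w [349. 130.] 161 [583.7 148.4] ang 63.5 r 130.1
w [297. 355.] 2316 [543.7  95.7] ang 74.3 r 66.2
```

Emit:
servo_tool(plan=[[0.4,0,0.5,0,0,0,0],[0.4,0,0.9,0,0,0,4],[0.4,-0.05,1.35,0,0,0,8],[0.4,-0.12,1.8,0,0,0,12],[0.4,-0.12,1.8,0,0,0,12],[0.4,-0.02,1.3,0,0,0,12]])

```text
t: 18.35
ee_pos: [558.0, 82.7, 74.2]
orientation: [-3.138, 0.002, 0.925]
wrist_force: [0.1, -0.1, -0.4]
grip_width: 0.401
grip_force: 0.0
```

```bash
python3 chk.py;python3 pins.py|grep "w.*ang"|sort -k4|head -3
```

```text
t 18.35 discz 85.7 663 tool ang 57.4 r 60.3 z 74.2 yaw 53.0 F [ 0.1 -0.1 -0.4]
plane tilt(deg) [-0.12 -0.27] z0 85.9 2212 0.64
w [285. 133.] 110 [593.  143.4] ang 58.9 r 130.2
w [292. 339.] 1585 [558.7  96.6] ang 63.0 r 72.6
w [587. 367.] 232 [622.8  36.5] ang 2.7 r 97.2
```

The head dropped home: disc top reads 85.9 against 97.8 before, with no tilt. Next I'll raise and go over the latch knob.

Emit:
servo_tool(plan=[[0.4,0,0,-4,0,0,0],[0.4,0,0,-7,0,0,0],[0.3,0,0,-7,0,0,0],[0.3,-4,2,-7,0,0,-7],[0.3,-7,3.5,-7,0,0,-14],[0.3,-10,5,-7,0,0,-21],[0.3,-13,6.5,-7,0,0,-28],[0.3,-16.5,8.1,-7,0,0,-35],[0.3,-16.5,8.1,-7,0,0,-42],[0.3,-16.5,8.1,-7,0,0,-49],[0.3,-16.5,8.1,-7,0,0,-56],[0.3,-16.5,8.1,-7,0,0,-63]])

```text
t: 19.5
ee_pos: [526.3, -99.9, 145.6]
orientation: [3.14, 0.003, 2.019]
wrist_force: [-0.5, -0.6, -0.5]
grip_width: 0.302
grip_force: 0.0
```

Emit:
servo_tool(plan=[[0.3,0,0,0,0,0,-7],[0.3,0,0,0,0,0,-14],[0.3,0,0,0,0,0,-21],[0.3,0,0,0,0,0,-28],[0.3,0,0,0,0,0,-35],[0.3,0,0,0,0,0,-42],[0.3,0,0,0,0,0,-49],[0.3,0,0,0,0,0,-56],[0.3,0,0,0,0,0,-63],[0.3,0,0,0,0,0,-70],[0.3,0,0,0,0,0,-77],[0.3,0,0,0,0,0,-80]])

```text
t: 20.5
ee_pos: [526.5, -99.3, 145.6]
orientation: [-3.139, 0.002, -2.867]
wrist_force: [0.1, -0.1, 0.9]
grip_width: 0.303
grip_force: 0.0
```

Emit:
servo_tool(plan=[[0.3,0,0,0,0,0,0],[0.3,0,0,0,0,0,0]])

```text
t: 20.67
ee_pos: [526.0, -98.9, 145.4]
orientation: [-3.14, 0.001, -2.875]
wrist_force: [0.1, 0.1, -0.2]
grip_width: 0.297
grip_force: 0.0
```

```bash
cat > knob.py <<'E'
from h import *
from plant import ctrl,vision
s=ctrl.state();c=vision.capture("wrist");T=np.array(c["tool_from_camera"]);K=c["mtx"]
q=R.from_euler('xyz',s["orientation"])
v,u=np.mgrid[0:480,0:640];z=c["depth"];k=z>0
P=np.stack([(u-K[0,2])*z/K[0,0],(v-K[1,2])*z/K[1,1],z],-1)[k]
P=q.apply(P@T[:3,:3].T+T[:3,3])+s["ee_pos"]
L=np.array([560.3,-88.1]);d=np.hypot(*(P[:,:2]-L).T)
a=P[(d<50)&(d>24)&(P[:,2]>130)&(P[:,2]<138)];m=np.median(a,0);print("knob top",m.round(1),len(a),"ang",np.degrees(np.arctan2(*(m[:2]-L)[::-1])).round(1),"r",np.hypot(*(m[:2]-L)).round(1))
go(m[0],m[1],77,np.radians(196))
E
python3 chk.py;python3 knob.py;python3 pins.py|grep "^top"
```

```text
t 20.67 discz 85.7 1742 tool ang -89.8 r 130.9 z 145.4 yaw -164.7 F [ 0.1  0.1 -0.2]
plane tilt(deg) [ 0.03 -0.02] z0 85.7 3772 0.61
knob top [522.4 -97.5 133.4] 621 ang -166.0 r 39.0
20.77 [525.7 -98.6 145.2] [-3.141e+00  1.000e-03 -2.875e+00] shift [0.29 0.2  6.82] turn [-0.   0.  -0.7] F [ 0.7 -0.1 -0.8]
top [330.1 267. ] 45 [561.9 -17.2]
top [277.1 279.5] 43 [550.4  88.8]
top [314.7 319.7] 43 [464.   25.9]
```

Emit:
servo_tool(plan=[[0.3,0.3,0.2,0,0,0,0],[0.3,0.3,0.2,2,0,0,0],[0.3,0.3,0.2,4,0,0,0],[0.3,0.3,0.2,6,0,0,0],[0.3,0.3,0.2,6.8,0,0,0],[0.3,0.3,0.2,6.8,0,0,0],[0.3,0.3,0.2,6.8,0,0,0]])

```text
t: 21.45
ee_pos: [521.5, -97.0, 76.9]
orientation: [3.141, -0.001, -2.873]
wrist_force: [0.8, 0.5, 0.8]
grip_width: 0.301
grip_force: 0.0
```

Emit:
servo_tool(plan=[[0.3,0,0.33,0,0,0,5],[0.3,-0.06,0.66,0,0,0,10],[0.3,-0.13,0.98,0,0,0,15],[0.3,-0.23,1.3,0,0,0,20],[0.3,-0.36,1.6,0,0,0,25],[0.3,-0.5,1.9,0,0,0,30],[0.3,-0.5,1.9,0,0,0,30]])

```text
t: 22.03
ee_pos: [522.9, -77.5, 78.7]
orientation: [-3.142, 0.003, 2.885]
wrist_force: [0.4, 0.1, 0.2]
grip_width: 0.299
grip_force: 0.1
```

```bash
python3 chk.py;python3 knob.py
```

```text
t 22.03 discz 85.7 3083 tool ang -91.4 r 109.6 z 78.7 yaw 165.3 F [0.4 0.1 0.2]
plane tilt(deg) [ 0.   -0.02] z0 85.7 6506 0.6
knob top [521.1 -83.7 133.4] 1647 ang 173.6 r 39.4
22.13 [522.6 -77.5  78.4] [3.141e+00 2.000e-03 2.889e+00] shift [-0.01 -0.64  0.14] turn [ -0.    0.1 -30.5] F [-0.2  0.1  0.4]
```

Emit:
servo_tool(plan=[[0.3,0,0.33,0,0,0,5],[0.3,-0.06,0.66,0,0,0,10],[0.3,-0.13,0.98,0,0,0,15],[0.3,-0.23,1.3,0,0,0,20],[0.3,-0.36,1.6,0,0,0,25],[0.3,-0.5,1.9,0,0,0,30],[0.3,-0.5,1.9,0,0,0,30]])

```text
t: 22.72
ee_pos: [531.8, -60.3, 77.8]
orientation: [3.141, 0.001, 2.363]
wrist_force: [-0.8, 0.1, 0.7]
grip_width: 0.301
grip_force: 0.0
```

Emit:
servo_tool(plan=[[0.3,0,0.33,0,0,0,5],[0.3,-0.06,0.66,0,0,0,10],[0.3,-0.13,0.98,0,0,0,15],[0.3,-0.23,1.3,0,0,0,20],[0.3,-0.36,1.6,0,0,0,25],[0.3,-0.36,1.6,0,0,0,25]])

```text
t: 23.22
ee_pos: [544.9, -51.2, 77.2]
orientation: [-3.141, -0.001, 1.928]
wrist_force: [-0.3, 0.1, -1.3]
grip_width: 0.304
grip_force: 0.3
```

```bash
python3 chk.py;python3 knob.py
```

```text
t 23.22 discz 85.7 4382 tool ang -76.8 r 85.4 z 77.2 yaw 110.5 F [-0.3  0.1 -1.3]
plane tilt(deg) [-0.01 -0.02] z0 85.7 9163 0.63
knob top [539.  -54.  133.4] 1682 ang 121.9 r 40.2
23.32 [545.1 -51.4  77.1] [3.141 0.    1.931] shift [-0.02 -0.65  0.01] turn [  0.    0.  -85.3] F [ 0.3 -0.3  0.6]
```

Emit:
servo_tool(plan=[[0.3,0,0.33,0,0,0,5],[0.3,-0.06,0.66,0,0,0,10],[0.3,-0.08,0.8,0,0,0,12],[0.3,-0.08,0.8,0,0,0,12]])

```text
t: 23.65
ee_pos: [552.4, -49.2, 76.9]
orientation: [-3.141, -0.001, 1.72]
wrist_force: [-2.1, 0.5, 0.5]
grip_width: 0.301
grip_force: 0.7
```

Emit:
servo_tool(plan=[[0.3,0,0.2,0,0,0,3],[0.3,0,0.2,0,0,0,3]])

```text
t: 23.82
ee_pos: [554.3, -48.9, 76.8]
orientation: [-3.141, -0.001, 1.667]
wrist_force: [-0.9, 0.6, 1.5]
grip_width: 0.298
grip_force: 0.8
```

```bash
python3 chk.py;python3 knob.py
```

```text
t 23.82 discz 85.7 4476 tool ang -70.4 r 85.9 z 76.8 yaw 95.5 F [-0.9  0.6  1.5]
plane tilt(deg) [ 0.01 -0.  ] z0 85.7 9324 0.63
knob top [548.1 -49.8 133.4] 1731 ang 107.6 r 40.1
23.92 [554.4 -49.   76.8] [-3.141 -0.     1.668] shift [-0.03 -0.63 -0.02] turn [   0.    -0.  -100.4] F [-2.1  0.7  1.2]
```

Nearly closed. I'll press on in small steps until the stop shows in the force.

Emit:
servo_tool(plan=[[0.3,0,0.15,0,0,0,0],[0.3,0,0.3,0,0,0,0],[0.3,0,0.3,0,0,0,0]])

```text
t: 24.17
ee_pos: [556.3, -48.5, 76.6]
orientation: [-3.138, -0.001, 1.666]
wrist_force: [-5.8, 2.2, 2.6]
grip_width: 0.3
grip_force: 2.7
```

```bash
python3 knob.py
```

```text
knob top [549.9 -49.1 133.4] 1690 ang 104.9 r 40.3
24.22 [556.3 -48.6  76.6] [-3.139e+00 -1.000e-03  1.666e+00] shift [ 0.   -0.64 -0.04] turn [-1.000e-01 -2.000e-01 -1.005e+02] F [-5.6  1.9  3.1]
```

Emit:
servo_tool(plan=[[0.3,0,0.15,0,0,0,0],[0.3,0,0.25,0,0,0,0],[0.3,0,0.25,0,0,0,0]])

```text
t: 24.47
ee_pos: [556.3, -48.5, 76.4]
orientation: [-3.133, -0.001, 1.667]
wrist_force: [-12.3, 1.5, 8.6]
grip_width: 0.302
grip_force: 6.1
```

```bash
python3 knob.py
```

```text
knob top [550.  -49.1 133.4] 1704 ang 104.8 r 40.3
24.52 [556.3 -48.5  76.4] [-3.133e+00 -1.000e-03  1.667e+00] shift [-0.   -0.63 -0.05] turn [  -0.3   -0.5 -100.5] F [-11.9   0.9   8. ]
```

The latch is at its stop: the knob doesn't move and the force has risen. I'll centre the cage, lift clear and check.

Emit:
servo_tool(plan=[[0.3,0,-0.4,0,0,0,0],[0.3,0,-0.8,0,0,0,0],[0.3,0,-0.8,0,0,0,0],[0.3,0,-0.8,-2,0,0,0],[0.3,0,-0.8,-5,0,0,0],[0.3,0,-0.8,-9,0,0,0],[0.3,0,-0.8,-12,0,0,0],[0.3,0,-0.8,-12,0,0,0]])

```text
t: 25.18
ee_pos: [558.1, -50.2, 205.7]
orientation: [3.127, 0.004, 1.665]
wrist_force: [1.3, -0.9, 1.3]
grip_width: 0.3
grip_force: 0.0
```

```bash
python3 chk.py pics/w9.png;python3 knob.py
```

```text
t 25.18 discz 85.7 1720 tool ang -68.4 r 88.4 z 205.7 yaw 95.4 F [ 1.3 -0.9  1.3]
plane tilt(deg) [ 0.05 -0.02] z0 85.7 3804 0.66
knob top [549.9 -49.8 133.3] 385 ang 105.2 r 39.7
25.28 [554.5 -49.7 199.6] [3.136e+00 2.000e-03 1.665e+00] shift [ 0.05 -0.53 12.25] turn [   0.2    0.4 -100.6] F [-0.5 -0.6 -0.5]
```

View pics/w9.png

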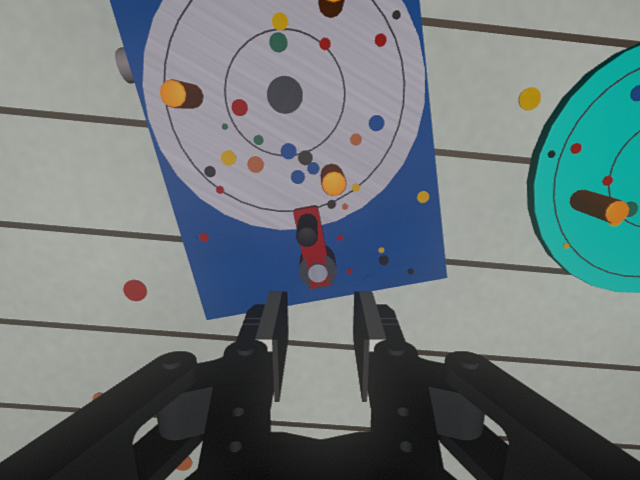

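The latch arm at (305,210) to (318,272) points at the hub (285,95) and lies over the rim. The head is flat and home, and the gripper is clear.

```bash
python3 -c "
from plant import workorder
print(workorder.close_job())"
```

```text
the job is handed in; nothing more can be done
None
```

The wheel head is fully home on the blue housing, the red latch is against its stop over the rim, and the job was handed in at about 25 s. Some early strokes pressed down on a pin top with up to about 8 N, and the head rocked as much as about 7° while turning before it settled flat.

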